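# Open the ratchet jaw of the cheese row holder

### The job

Make room in the cheese row holder for another block: press the orange ratchet release on top of the sliding blue jaw, keep it pressed while you push the jaw back along its toothed bar, away from the cheeses, until it is fully home against the green block at the end of the bar, then let go so that the release springs up again. Do not force it, and only press and push with the fingertips; leave the cheeses and everything else on the bench where they stand.

Things in the scene. Friction and masses are not known exactly. Their poses are not given: they have to be found in the camera images.
- holder: Row holder fixed to the bench, yaw up to 26 deg either way. Wooden board 130 mm (x) by 400 mm (y); two slats along y (tops 50 mm high, 58 mm apart inside) and a level toothed steel bar between them. End plate at +y (100 mm high, from y = 200 mm), green home block at -y (70 mm high, y -147 to -179 mm). Origin: bench height, bar's centre line; z up. The jaw opens towards -y along this y axis.
- jaw (a joint): How far the sliding jaw has been pushed back, in m: 0 = nearest the cheeses, 0.140 = fully home against the green home block (hard stop). Grows towards the holder's -y. It starts somewhere from 0 to 0.05. While the release is up the ratchet (6 mm tooth pitch) locks it both ways (do not force it); with the release pressed it slides with about 1 to 2 N of drag. It stays where it is left.
- release (a joint): How far the orange release pad is pressed down, in m: 0 = up (locked), 0.008 = fully down (stop). The ratchet is free only from about 5 mm down, so press it most of the way or to the stop and keep it there. A spring pushes it back up: about 6 N at the top, 9 N fully down.
- pad_top (a point): Centre of the top of the orange release pad, 68 mm above the bench when up; axes as the holder's. The pad is 36 mm (x, across the bar) by 44 mm (y, along it) and rides on the jaw. At -y stands the lip (face 24 mm from the pad's centre), at +y the blue jaw plate (face 30 mm from it, 100 mm wide, 12 mm thick, top 95 mm above the bench). Open on both x sides.
- lip_face (a point): Middle of the face, towards the pad (+y), of the blue lip at the rear (-y) end of the jaw. The lip is 50 mm wide (x), 12 mm thick (y), its top 82 mm above the bench, 14 mm above the raised pad. A fingertip that holds the pad down pushes against this face to drive the jaw back. This point is 75 mm above the bench.
- home_face (a point): Middle of the face of the green home block that the jaw's rear end meets when home, 53 mm above the bench. The pad's centre is then 37 mm from this face.
- row_a_mid (a point): Centre of a yellow cheese block standing on the slats next to the jaw, 100 mm (x) by 50 mm (y) by 65 mm high, loose, its top 115 mm above the bench. Leave alone.
- row_b_mid (a point): Centre of the second, more orange cheese block of the row, same size, next to the end plate, loose. Leave alone.
- brick_mid (a point): Centre of a pale cheese block, 60 by 110 by 60 mm high, loose on the bench on the far side of the holder. Leave alone.
- tape_mid (a point): Centre of a roll of plain paper labels, 68 mm across, 36 mm high, loose on the bench on the near side of the holder. Leave alone.
- wheel_mid (a point): Centre of a red-waxed cheese wheel, 132 mm across, 65 mm high, loose, left of the robot. Leave alone.
- jar_mid (a point): Centre of an amber glass jar, 64 mm across, 90 mm high, loose, left of the holder (towards +y). Leave alone.
- brush_grip (a point): Grip of a hand brush lying loose on the bench, right of the holder. Leave alone.

How it is judged:
On the way, in this order (a step that is already met when the one before it is completed fails the run):
1. the fingers press the release down while the jaw is still where it started (value of joint release above 0.004 m and contact force between the fingers and holder above 1 N and distance of lip_face from where it was at the start of the episode below 0.012 m), for 0.05 s.
2. the jaw is pushed back past two thirds of its bar with the release held down (value of joint release above 0.004 m and value of joint jaw above 0.09 m), for 0.05 s.
At the end, for the whole second after the job is handed in: The jaw is home (within 5 mm of the home block) and at rest, the release is up again (within 2 mm), and every cheese and other loose thing is within 15 mm of where it started (value of joint jaw above 0.135 m and value of joint release below 0.002 m and not (velocity of joint jaw above 0.005 m/s) and velocity of joint jaw above -0.005 m/s and distance of each of row_a_mid, row_b_mid, brick_mid, tape_mid, wheel_mid, jar_mid, brush_grip from where it was at the start of the episode below 0.015 m); the robot touches nothing.
It fails at once if a cheese or another loose thing is moved by 15 mm or more (distance of any of row_a_mid, row_b_mid, brick_mid, tape_mid, wheel_mid, jar_mid, brush_grip from where it was at the start of the episode above 0.015 m).
It fails at once if a loose thing is tipped (angle between any of row_a_mid, row_b_mid, brick_mid, tape_mid, wheel_mid, jar_mid's own z axis and vertical above 0.25 rad).
It fails at once if the holder or its jaw is forced with more than 60 N (contact force between the fingers and holder above 60 N).
It also fails if it takes over 35 s, if anything falls off the work surface, if the arm or the gripper's body presses on something with over 40 N, if the wrist force passes 120 N, or if a joint passes its speed limit or range.

### The arm

A 6-joint arm with a two-finger parallel gripper is mounted at the origin on the work surface. World frame = base frame: x ahead of the robot, y to its left, z up, the work surface at z = 0. Lengths are in m, angles in rad, forces in N, time in s.
With the tool pointing down it reaches from about 0.3 to 0.85 m from the base axis. Payload 5.4 kg.
Tool frame: the origin (TCP) lies at the very end of the fingers, on their centre line; the grasp point (between the pads) lies 19 mm behind it (r.hold_point_z is the distance from the TCP to the grasp point, in m); x points along the fingers, y is the direction in which the jaws open and shut, and the axes are right-handed (so a half turn about x gives the same grasp; the last joint's range is limited). The gripper opens to 85 mm and grips with 20 to 120 N. Pads are 22 mm wide; open, the fingers measure 114 mm over their backs; the gripper's body (76 mm by 85 mm) begins 54 mm behind the grasp point. The pads swing forward as they close: fully open they stand 13 mm farther back than shut.
Start: joints at [1.104, 0.158, 1.597, -0, 1.386, -0.21], TCP at [0.146, 0.556, 0.231] pointing down, gripper open.
Joint ranges: [-2.91, 2.91], [-0.94, 2.29], [0.18, 2.7], [-1.29, 4.43], [0.17, 2.64], [-3, 3]. Speed limits (rad/s): [2.57, 2.57, 3.14, 3.14, 3.14, 3.14].

### API

Orientations are given as a rotation vector (axis times angle).
In Python, from bench import r gives the robot as it stands.
- The arm moves only by the shell command python3 -m jog 'ROWS' [FORCE]. ROWS is JSON, a list of rows, each a list of 3 entries, a list of its own where there are three numbers: the shift along the world's x, y, z in cm, then the turn, a rotation vector about the world's x, y, z in rad, then the gripper's target within -1 to 1 (shut at 1, half-way at 0, fully open at -1). A call has 1 to 10 rows; each row shifts and turns the pose as measured when the row begins; what a row does not reach is not made up. A row lasts 1/12 s, in which the tool goes at most 41.7 mm and 7.16 degrees, less where a joint would pass 70% of its speed; a pose out of reach is approached as far as the arm can. A call with a gripper value outside its range is refused whole. The fingers move at their own pace and stop on an object; FORCE is the grip in N (left out, the last holds). Time passes only in rows, so rows that do not move let the fingers close. It gives the time, the measured TCP pose, the force and the opening at its end, in the units of the state.
- r.read_state(): the state, without advancing time (a new reading comes with each control period).
- r.snapshot(name): name is "scene" or "top" or "wrist"; returns (picture, depth): 384x512x3 uint8, red, green, blue; 384x512 float32, m along the optical axis (not along the pixel's ray), 0 where there is no reading.
- r.get_calibration(name): a dict with "fx", "fy", "cx", "cy" (pixels), "R" (3x3) and "t" (3): a world point X has camera coordinates R X + t. Camera axes: x right, y down, z forward; pixel columns grow to the right and rows downward; lengths in m; the calibration is good to about 2 mm. A picture is of the moment at which its call begins: read the wrist's pose just before it. get_calibration takes no time and is no camera call; for the wrist camera it gives the pose at the moment of the call.
- r.finish_job(): hands the job in, once; it reports no verdict.
The state is a dict: "clock": time; "joint_positions": joint angles; "qd": joint speeds; "tau": joint torques, N m; "position": TCP position; "tcp_rot": TCP orientation; "wrist_force": force on the tool from outside, world axes, zero at the start; "torque": the same for the moment, N m; "grip_width": finger opening in m.
Only numpy, scipy, OpenCV 4.12 (cv2) and the standard library are available. Lean on these libraries where they do the work, as an engineer would, in place of code of your own. Each camera call takes 0.05 s, during which the arm holds its last target.

## Working session

There is one attempt and no reset: what is moved stays moved. The work goes in short steps, Python scripts to look and compute and a shell command to move; the robot and the scene stay as the last step left them, time stands still between calls to the robot, and variables do not carry over. Pictures are saved under pics/ and viewed, and the job is handed in when it is done.

```bash
mkdir -p pics; ls; python3 - <<'E'
from bench import r
import cv2,numpy as np
s=r.read_state();print(s)
for n in("scene","top"):
    p,d=r.snapshot(n);c=r.get_calibration(n)
    cv2.imwrite(f"pics/{n}0.png",p[...,::-1]);np.savez(f"pics/{n}0.npz",p=p,d=d,**{k:c[k] for k in c})
    print(n,c)
E
```

```text
pics
{'clock': 0.0, 'joint_positions': array([ 1.10392674e+00,  1.59088748e-01,  1.59824848e+00, -2.62858402e-05,
        1.38621543e+00, -2.10123605e-01]), 'qd': array([-0.00124486, -0.00050471,  0.00105665, -0.00111672,  0.00039803,
       -0.00062477]), 'tau': array([-1.25527109e-03, -3.95996690e+01, -3.31430805e+01, -2.93522926e-04,
        8.54345475e-03, -3.32420704e-06]), 'position': array([0.14577064, 0.55557975, 0.23028647]), 'tcp_rot': array([ 0.20009904,  1.56201029, -0.20302341]), 'wrist_force': array([ 0.29204196, -0.11096034, -0.60013824]), 'torque': array([ 0.05799634, -0.02211048, -0.03105525]), 'grip_width': 0.08563532190042082}
scene {'fx': 377.5693729885392, 'fy': 377.5693729885392, 'cx': 253.2623365977348, 'cy': 198.06345661618272, 'R': array([[ 0.59300129,  0.80510271,  0.01261336],
       [ 0.64190359, -0.46322319, -0.6110516 ],
       [-0.4861165 ,  0.37045095, -0.79149027]]), 't': array([-0.33864101, -0.26236438,  1.49614164])}
top {'fx': 364.00808198877604, 'fy': 364.00808198877604, 'cx': 248.56018343963956, 'cy': 191.36286733246467, 'R': array([[-9.62180956e-04, -9.99739421e-01, -2.28071081e-02],
       [-9.96868036e-01,  2.76244065e-03, -7.90347188e-02],
       [ 7.90771273e-02,  2.26596314e-02, -9.96610932e-01]]), 't': array([0.04109845, 0.52254629, 1.14080306])}
```

View pics/scene0.png

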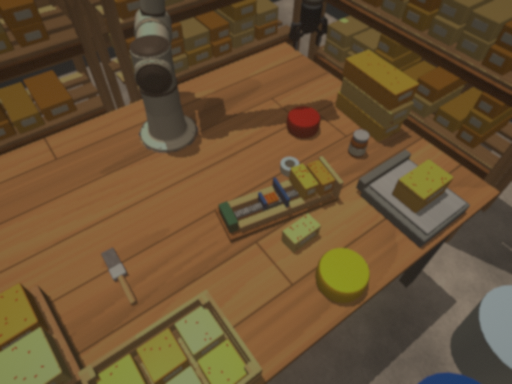

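View pics/top0.png

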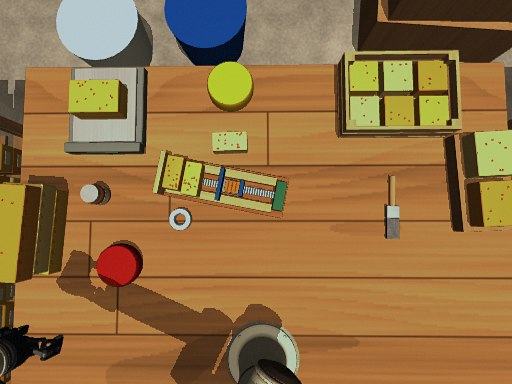

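The top view shows the holder clearly: end plate at about (160,172), blue plate (220,184), orange pad (231,187), lip (241,188) and green block (280,195). I'll measure them next by colour mask and ray casting.

```bash
cat > h.py <<'E'
import numpy as np,cv2
def ray(c,uv,z):
    uv=np.atleast_2d(uv).astype(float)
    d=np.c_[(uv[:,0]-c['cx'])/c['fx'],(uv[:,1]-c['cy'])/c['fy'],np.ones(len(uv))]@c['R']
    o=-c['R'].T@c['t']
    return o+d*((z-o[2])/d[:,2])[:,None]
def depthpt(c,uv,d):
    uv=np.atleast_2d(uv).astype(int); z=d[uv[:,1],uv[:,0]]
    P=np.c_[(uv[:,0]-c['cx'])/c['fx']*z,(uv[:,1]-c['cy'])/c['fy']*z,z]
    return (P-c['t'])@c['R']
E
python3 - <<'E'
import numpy as np,cv2
from h import *
for n,roi in(("top",(145,145,295,222)),("scene",(215,150,345,240))):
    c=np.load(f"pics/{n}0.npz");p=c['p'];d=c['d']
    x0,y0,x1,y1=roi
    cv2.imwrite(f"pics/{n}_crop.png",cv2.resize(p[y0:y1,x0:x1,::-1],None,fx=5,fy=5,interpolation=cv2.INTER_NEAREST))
    hsv=cv2.cvtColor(p,cv2.COLOR_RGB2HSV)
    for nm,lo,hi,z in(("green",(60,80,30),(90,255,255),.07),("blue",(100,120,30),(125,255,255),.09),("orange",(5,200,150),(13,255,255),.068)):
        m=cv2.inRange(hsv,lo,hi);mm=np.zeros_like(m);mm[y0:y1,x0:x1]=m[y0:y1,x0:x1]
        k,l,st,ce=cv2.connectedComponentsWithStats(mm)
        for i in range(1,k):
            if st[i,4]>12:
                ys,xs=np.where(l==i);uv=np.c_[xs,ys]
                dp=depthpt(c,uv,d)
                print(n,nm,st[i],ce[i].round(1),'ray',ray(c,ce[i],z).round(4),'depth med',np.median(dp,0).round(4),'zmax',dp[:,2].max().round(3),cv2.minAreaRect(ray(c,uv,z)[:,:2].astype(np.float32)))
E
```

```text
top green [272 181  15  30 288] [279.  195.4] ray [[ 0.5061 -0.0539  0.07  ]] depth med [ 0.5072 -0.0539  0.0696] zmax 0.075 ((0.5065365433692932, -0.05394415557384491), (0.03042234294116497, 0.0881972536444664), 78.36802673339844)
top blue [215 167  10  33 132] [219.4 183.2] ray [[0.5422 0.1264 0.09  ]] depth med [0.542  0.1269 0.0947] zmax 0.1 ((0.5425650477409363, 0.12615863978862762), (0.012477485463023186, 0.09842891246080399), 78.98673248291016)
top blue [238 180   7  16  65] [241.  187.7] ray [[0.5282 0.0613 0.09  ]] depth med [0.5283 0.0617 0.0814] zmax 0.088 ((0.5286664962768555, 0.06130882725119591), (0.012358385138213634, 0.04707734286785126), 80.57707214355469)
```

```bash
ls pics
```

```text
scene0.npz
scene0.png
scene_crop.png
top0.npz
top0.png
top_crop.png
```

View pics/top_crop.png

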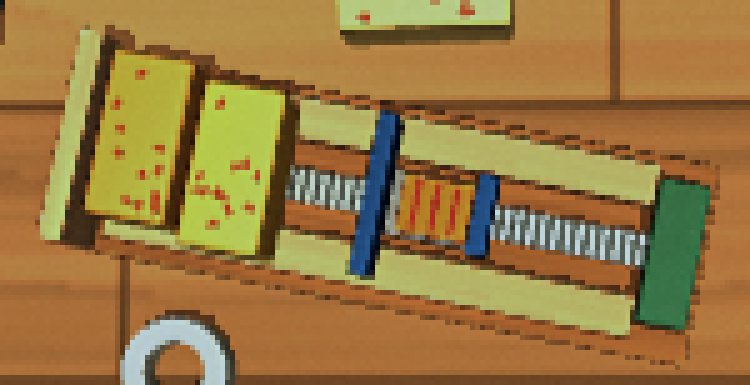

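View pics/scene_crop.png

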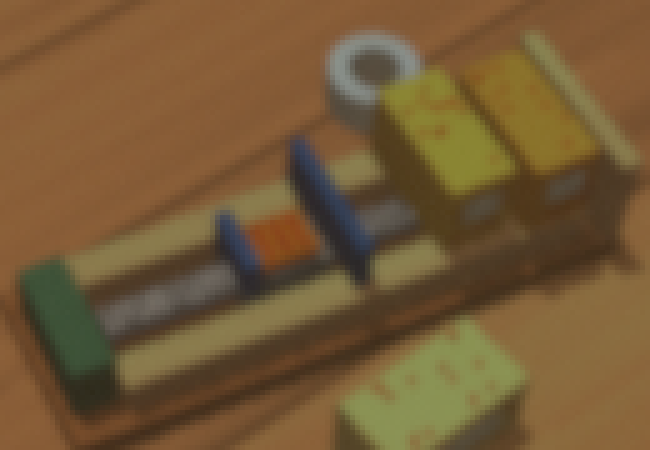

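```bash
python3 - <<'E'
import numpy as np,cv2
from h import *
from scipy.spatial.transform import Rotation as Ro
G=None
for n,roi in(("top",(145,145,295,222)),("scene",(215,150,345,240))):
    c=dict(np.load(f"pics/{n}0.npz"));p=c['p'];d=c['d']
    x0,y0,x1,y1=roi
    hsv=cv2.cvtColor(p,cv2.COLOR_RGB2HSV)
    if n=="top":
        print('plate',ray(c,(219.4,183.2),.095),'lip',ray(c,(241,187.7),.082))
    P=depthpt(c,np.array([(230,187),(234,187),(226,187),(230,184),(230,190)]) if n=="top" else np.array([(271,198),(268,199),(274,197)]),d)
    print(n,'pad depth',P.round(4), [hsv[187,230],hsv[198,271]])
    m=cv2.inRange(hsv,(4,150,90) ,(17,255,255));mm=np.zeros_like(m)
    a=(222,178,239,196) if n=="top" else (258,188,284,208)
    mm[a[1]:a[3],a[0]:a[2]]=m[a[1]:a[3],a[0]:a[2]]
    ys,xs=np.where(mm>0);uv=np.c_[xs,ys]
    dp=depthpt(c,uv,d);k=abs(dp[:,2]-.067)<.008
    if k.sum():print(n,'pad n',k.sum(),'rect',cv2.minAreaRect(ray(c,uv[k],.068)[:,:2].astype(np.float32)))
    # blue tops by depth in scene
    H=Ro
g=np.array([.5061,-.0539])
c=dict(np.load("pics/top0.npz"))
pl=ray(c,(219.4,183.2),.095)[0,:2];lp=ray(c,(241,187.7),.082)[0,:2]
for q in(pl,lp):
    v=q-g;print('from green',np.hypot(*v),'yaw',np.degrees(np.arctan2(-v[0],v[1])))
from bench import r
s=r.read_state();print(Ro.from_rotvec(s['tcp_rot']).as_matrix().round(3))
E
```

```text
plate [[0.54156561 0.12590636 0.095     ]] lip [[0.52898453 0.06162948 0.082     ]]
top pad depth [[0.5321 0.0957 0.0725]
 [0.5327 0.0839 0.0658]
 [0.5324 0.1082 0.0693]
 [0.5415 0.0959 0.0701]
 [0.5229 0.0957 0.072 ]] [array([ 20, 200, 180], dtype=uint8), array([ 14, 181, 145], dtype=uint8)]
top pad n 58 rect ((0.534662663936615, 0.09169994294643402), (0.042890097945928574, 0.03554137051105499), 79.53298950195312)
scene pad depth [[0.5406 0.0921 0.069 ]
 [0.5391 0.081  0.0706]
 [0.5407 0.1046 0.0649]] [array([ 14, 152, 138], dtype=uint8), array([ 11, 199, 132], dtype=uint8)]
scene pad n 104 rect ((0.5379126667976379, 0.09501080214977264), (0.03663649782538414, 0.038146987557411194), 74.30915832519531)
from green 0.18327066473094825 yaw -11.157983373665862
from green 0.11777420274463844 yaw -11.204331869636242
[[-0.001  0.254  0.967]
 [-0.002  0.967 -0.254]
 [-1.    -0.002 -0.   ]]
```

The measurements agree with the given sizes: the pad centre is at about (0.535, 0.091), holder yaw is -11.2°, and the plate-to-lip spacing is 65.5 mm against 66. The jaw is at about 0.045, so it has about 95 mm to travel. I'll close the gripper and move over the pad.

```bash
python3 -m jog '[[[2.6,-3.1,0],[0,0,0.006],1],[[2.6,-3.1,0],[0,0,0.006],1],[[2.6,-3.1,0],[0,0,0.006],1],[[2.6,-3.1,0],[0,0,0.006],1],[[2.6,-3.1,0],[0,0,0.006],1],[[2.6,-3.1,0],[0,0,0.006],1],[[2.6,-3.1,0],[0,0,0.006],1],[[2.6,-3.1,0],[0,0,0.006],1],[[2.6,-3.1,0],[0,0,0.006],1],[[2.6,-3.1,0],[0,0,0.006],1]]' 40
```

```text
clock: 0.93
position: [0.404, 0.2361, 0.2255]
tcp_rot: [0.137, 1.573, -0.144]
wrist_force: [0.8, 0.3, 0.3]
grip_width: -0.0002
```

```bash
python3 -m jog '[[[2.6,-3,0],[0,0,0],1],[[2.6,-3,0],[0,0,0],1],[[2.6,-3,0],[0,0,0],1],[[2.6,-3,0],[0,0,0],1],[[2,-2,0],[0,0,0],1],[[0,0,0],[0,0,0],1]]'; python3 - <<'E'
from bench import r
from scipy.spatial.transform import Rotation as Ro
import numpy as np
s=r.read_state();M=Ro.from_rotvec(s['tcp_rot']).as_matrix();print(s['position'],M.round(3),np.degrees(np.arctan2(-M[0,1],M[1,1])),s['joint_positions'])
E
```

```text
clock: 1.43
position: [0.5345, 0.0811, 0.2234]
tcp_rot: [0.142, 1.573, -0.151]
wrist_force: [0.5, -0.5, -0.1]
grip_width: -0.0003
[0.53453437 0.08111321 0.22340774] [[-0.008  0.185  0.983]
 [-0.006  0.983 -0.185]
 [-1.    -0.007 -0.007]] -10.68027960739577 [-0.06950743  0.08248501  1.69576826 -0.00620903  1.37084867 -1.4526183 ]
```

```bash
python3 -m jog '[[[0,0.8,-3],[0,0,0],1],[[0,0,-3],[0,0,0],1],[[0,0,-3],[0,0,0],1],[[0,0,-2.5],[0,0,0],1],[[0,0,0],[0,0,0],1]]'; python3 - <<'E'
from bench import r
import cv2
s=r.read_state();print(s['position'])
p,d=r.snapshot("scene");cv2.imwrite("pics/s1.png",cv2.resize(p[130:250,200:360,::-1],None,fx=5,fy=5,interpolation=cv2.INTER_CUBIC))
p,d=r.snapshot("wrist");cv2.imwrite("pics/w1.png",p[...,::-1])
E
```

```text
clock: 1.85
position: [0.535, 0.0879, 0.1052]
tcp_rot: [0.146, 1.57, -0.155]
wrist_force: [-0.4, 0.3, -0.7]
grip_width: -0.0002
[0.53501408 0.08794988 0.10520981]
```

View pics/s1.png

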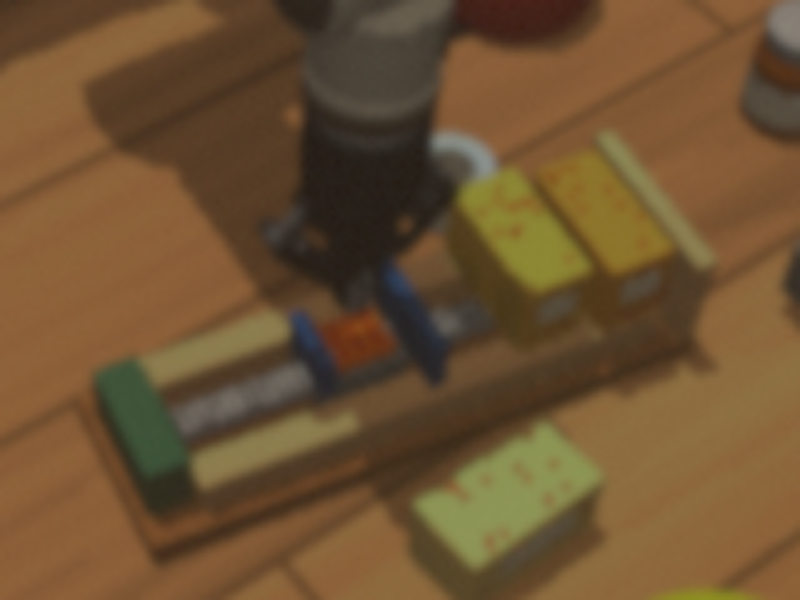

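View pics/w1.png

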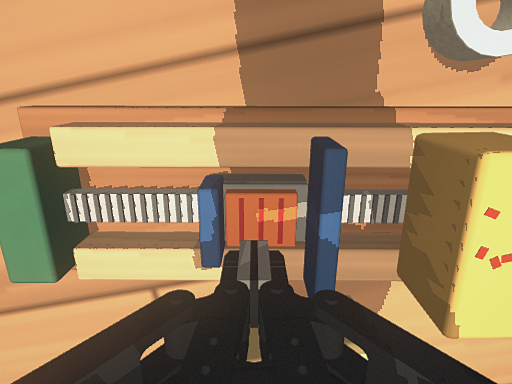

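The fingertip is over the pad, between the lip and the plate, and the linkage is well above the plate. I'll descend and press gently.

```bash
python3 -m jog '[[[0,0,-1.5],[0,0,0],1],[[0,0,-1.5],[0,0,0],1],[[0,0,-0.6],[0,0,0],1],[[0,0,-0.3],[0,0,0],1]]';python3 -m jog '[[[0,0,-0.3],[0,0,0],1],[[0,0,-0.3],[0,0,0],1]]'
```

```text
clock: 2.28
position: [0.545, 0.0886, 0.0802]
tcp_rot: [0.145, 1.546, -0.152]
wrist_force: [-0.3, -0.3, -0.3]
grip_width: -0.0001
clock: 2.45
position: [0.5472, 0.0888, 0.0772]
tcp_rot: [0.145, 1.541, -0.152]
wrist_force: [0.1, -0.0, 0.2]
grip_width: 0.0001
```

```bash
python3 - <<'E'
from bench import r
s=r.read_state();print(s['joint_positions'].round(3),s['qd'].round(3),s['tau'].round(2))
E
```

```text
[-0.054  0.262  1.803 -0.006  1.052 -1.433] [ 0.002  0.042 -0.001 -0.001 -0.064  0.   ] [ 0.00e+00 -3.94e+01 -2.87e+01 -2.00e-02 -2.00e-02 -0.00e+00]
```

```bash
python3 -m jog '[[[-1.2,0,0.2],[0,0.03,0],1],[[0,0,0],[0,0,0],1]]'; python3 - <<'E'
from bench import r
from scipy.spatial.transform import Rotation as Ro
s=r.read_state();print(s['joint_positions'].round(3),s['position'].round(4));print(Ro.from_rotvec(s['tcp_rot']).as_matrix().round(3))
E
```

```text
clock: 2.62
position: [0.536, 0.0888, 0.0807]
tcp_rot: [0.143, 1.569, -0.154]
wrist_force: [0.6, 0.4, -0.0]
grip_width: -0.0003
[-0.054  0.25   1.809 -0.008  1.086 -1.432] [0.536  0.0888 0.0807]
[[-0.004  0.188  0.982]
 [-0.007  0.982 -0.188]
 [-1.    -0.007 -0.003]]
```

```bash
python3 -m jog '[[[-0.1,0,-0.4],[0,0.005,0],1],[[-0.1,0,-0.4],[0,0.005,0],1],[[-0.1,0,-0.3],[0,0.005,0],1]]';python3 -m jog '[[[0,0,-0.2],[0,0,0],1]]'; python3 -m jog '[[[0,0,-0.2],[0,0,0],1]]'
```

```text
clock: 2.87
position: [0.5355, 0.0887, 0.0712]
tcp_rot: [0.143, 1.578, -0.155]
wrist_force: [-0.5, -0.4, 0.4]
grip_width: -0.0
clock: 2.95
position: [0.5354, 0.0887, 0.0687]
tcp_rot: [0.143, 1.579, -0.155]
wrist_force: [-0.7, -0.8, 0.1]
grip_width: 0.0001
clock: 3.03
position: [0.5356, 0.0887, 0.0667]
tcp_rot: [0.143, 1.579, -0.155]
wrist_force: [-1.6, 0.5, 5.7]
grip_width: 0.0002
```

Contact came at about z=0.067, with 5.7 N of upward force, which matches the spring. I'll keep pressing.

```bash
for i in 1 2; do :; done; python3 -m jog '[[[0,0,-0.2],[0,0,0],1]]'; python3 -m jog '[[[0,0,-0.2],[0,0,0],1]]'; python3 -m jog '[[[0,0,-0.2],[0,0,0],1]]'
```

```text
clock: 3.12
position: [0.5357, 0.0887, 0.065]
tcp_rot: [0.142, 1.579, -0.155]
wrist_force: [-2.2, -0.2, 6.3]
grip_width: 0.0002
clock: 3.2
position: [0.5357, 0.0887, 0.0634]
tcp_rot: [0.142, 1.58, -0.155]
wrist_force: [-3.8, 0.5, 7.6]
grip_width: -0.0002
clock: 3.28
position: [0.5357, 0.0887, 0.0619]
tcp_rot: [0.142, 1.58, -0.155]
wrist_force: [-3.7, 0.6, 7.9]
grip_width: 0.0002
```

```bash
python3 -m jog '[[[0,0,-0.2],[0,0,0],1]]'; python3 -m jog '[[[0,0,-0.1],[0,0,0],1]]';python3 -m jog '[[[0,0,-0.05],[0,0,0],1]]'
```

```text
clock: 3.37
position: [0.5357, 0.0887, 0.0606]
tcp_rot: [0.142, 1.581, -0.156]
wrist_force: [-3.4, -0.8, 8.5]
grip_width: -0.0003
clock: 3.45
position: [0.5357, 0.0887, 0.0602]
tcp_rot: [0.142, 1.581, -0.156]
wrist_force: [-4.1, 0.4, 9.1]
grip_width: -0.0002
clock: 3.53
position: [0.5357, 0.0887, 0.0603]
tcp_rot: [0.141, 1.582, -0.156]
wrist_force: [-4.6, -0.2, 8.3]
grip_width: -0.0001
```

```bash
python3 -m jog '[[[-0.08,-0.4,-0.07],[0,0,0],1],[[-0.08,-0.4,-0.07],[0,0,0],1]]'; python3 -m jog '[[[-0.08,-0.4,-0.07],[0,0,0],1],[[-0.08,-0.4,-0.07],[0,0,0],1]]'
```

```text
clock: 3.7
position: [0.5344, 0.0819, 0.0607]
tcp_rot: [0.142, 1.582, -0.154]
wrist_force: [-3.5, 1.6, 8.9]
grip_width: -0.0001
clock: 3.87
position: [0.533, 0.0748, 0.061]
tcp_rot: [0.143, 1.583, -0.152]
wrist_force: [-3.1, 1.9, 8.8]
grip_width: -0.0001
```

```bash
python3 -m jog '[[[-0.08,-0.4,-0.14],[0,0,0],1],[[-0.08,-0.4,-0.14],[0,0,0],1]]'; python3 -m jog '[[[-0.1,-0.5,-0.12],[0,0,0],1],[[-0.1,-0.5,-0.12],[0,0,0],1],[[-0.1,-0.5,-0.12],[0,0,0],1]]'
```

```text
clock: 4.03
position: [0.5316, 0.0675, 0.06]
tcp_rot: [0.144, 1.583, -0.15]
wrist_force: [-4.0, 2.1, 13.1]
grip_width: 0.0001
clock: 4.28
position: [0.529, 0.0537, 0.06]
tcp_rot: [0.146, 1.584, -0.148]
wrist_force: [-4.6, 2.9, 11.6]
grip_width: -0.0001
```

```bash
python3 -m jog '[[[-0.12,-0.5,-0.1],[0,0,0],1],[[-0.12,-0.5,-0.1],[0,0,0],1],[[-0.12,-0.5,-0.1],[0,0,0],1],[[-0.12,-0.5,-0.1],[0,0,0],1]]'; python3 - <<'E'
from bench import r
import cv2
p,d=r.snapshot("wrist");cv2.imwrite("pics/w2.png",p[...,::-1])
E
```

```text
clock: 4.62
position: [0.5252, 0.0346, 0.06]
tcp_rot: [0.148, 1.584, -0.145]
wrist_force: [-3.1, 1.4, 9.1]
grip_width: -0.0
```

View pics/w2.png

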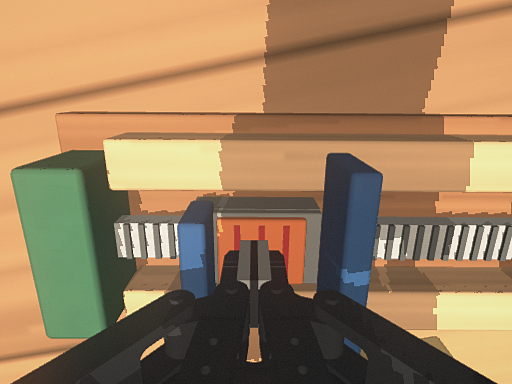

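The jaw is sliding with the finger; the lip at (195,250) is nearing the green block, and the tip is still in the middle of the pad. I'll continue.

```bash
python3 -m jog '[[[-0.12,-0.5,-0.12],[0,0,0],1],[[-0.12,-0.5,-0.12],[0,0,0],1],[[-0.12,-0.5,-0.12],[0,0,0],1],[[-0.12,-0.5,-0.12],[0,0,0],1]]'; python3 -m jog '[[[-0.1,-0.5,-0.12],[0,0,0],1],[[-0.1,-0.4,-0.12],[0,0,0],1]]'; python3 -m jog '[[[-0.08,-0.4,-0.12],[0,0,0],1]]'
```

```text
clock: 5.0
position: [0.5214, 0.0148, 0.06]
tcp_rot: [0.15, 1.584, -0.143]
wrist_force: [-4.2, 1.9, 11.0]
grip_width: -0.0001
clock: 5.17
position: [0.5197, 0.0061, 0.06]
tcp_rot: [0.15, 1.584, -0.142]
wrist_force: [-4.9, 1.2, 11.6]
grip_width: -0.0001
clock: 5.25
position: [0.519, 0.0022, 0.06]
tcp_rot: [0.151, 1.585, -0.141]
wrist_force: [-6.1, 2.2, 12.0]
grip_width: 0.0001
```

```bash
for i in 1; do python3 -m jog '[[[-0.06,-0.3,-0.12],[0,0,0],1]]'; python3 -m jog '[[[-0.04,-0.2,-0.1],[0,0,0],1]]'; python3 -m jog '[[[-0.04,-0.2,-0.1],[0,0,0],1]]'; python3 -m jog '[[[-0.04,-0.2,-0.1],[0,0,0],1]]'; done
```

```text
clock: 5.33
position: [0.5184, -0.0008, 0.06]
tcp_rot: [0.151, 1.585, -0.141]
wrist_force: [-5.4, 2.0, 11.8]
grip_width: -0.0001
clock: 5.42
position: [0.518, -0.0027, 0.06]
tcp_rot: [0.152, 1.586, -0.141]
wrist_force: [-5.2, 2.4, 9.1]
grip_width: 0.0002
clock: 5.5
position: [0.5176, -0.0046, 0.06]
tcp_rot: [0.152, 1.587, -0.14]
wrist_force: [-4.0, 1.9, 9.9]
grip_width: -0.0
clock: 5.58
position: [0.5173, -0.0062, 0.06]
tcp_rot: [0.153, 1.587, -0.139]
wrist_force: [-1.6, 7.0, 9.8]
grip_width: 0.0002
```

```bash
python3 -m jog '[[[-0.04,-0.2,-0.1],[0,0,0],1]]'; python3 -m jog '[[[-0.04,-0.2,-0.1],[0,0,0],1]]'; python3 - <<'E'
from bench import r
import cv2
p,d=r.snapshot("wrist");cv2.imwrite("pics/w3.png",p[...,::-1])
p,d=r.snapshot("top");cv2.imwrite("pics/t3.png",cv2.resize(p[145:222,145:295,::-1],None,fx=5,fy=5,interpolation=0))
E
```

```text
clock: 5.67
position: [0.5175, -0.0072, 0.0601]
tcp_rot: [0.155, 1.586, -0.138]
wrist_force: [-0.9, 6.6, 9.0]
grip_width: 0.0002
clock: 5.75
position: [0.5179, -0.0082, 0.0601]
tcp_rot: [0.158, 1.585, -0.136]
wrist_force: [-1.9, 6.1, 9.3]
grip_width: -0.0002
```

View pics/w3.png

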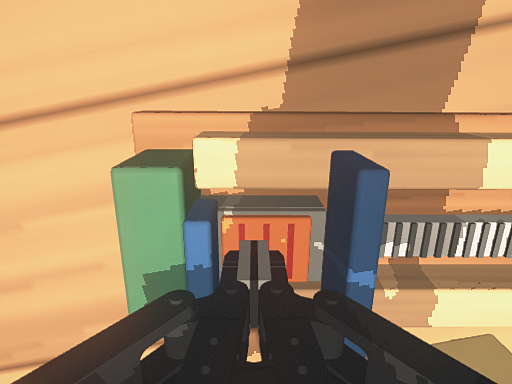

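View pics/t3.png

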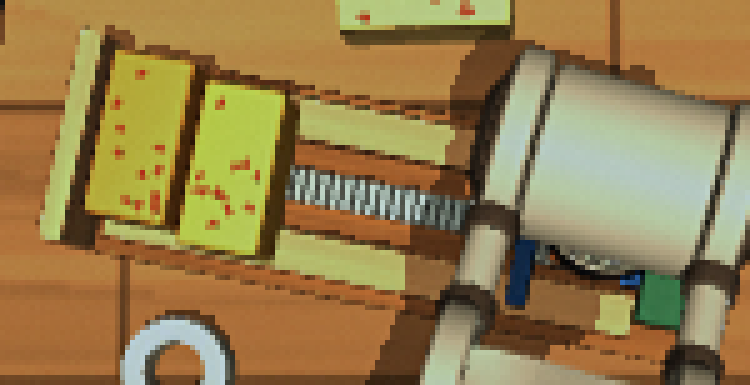

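```bash
python3 -m jog '[[[-0.05,-0.3,-0.1],[0,0,0],1],[[-0.05,-0.3,-0.1],[0,0,0],1]]'; python3 -m jog '[[[-0.05,-0.3,-0.1],[0,0,0],1]]'; python3 -m jog '[[[-0.05,-0.3,-0.1],[0,0,0],1]]'
```

```text
clock: 6.02
position: [0.5187, -0.0118, 0.0603]
tcp_rot: [0.161, 1.582, -0.133]
wrist_force: [-1.5, 6.4, 8.1]
grip_width: 0.0003
clock: 6.1
position: [0.5188, -0.0127, 0.0604]
tcp_rot: [0.166, 1.581, -0.13]
wrist_force: [-2.4, 16.0, 11.8]
grip_width: -0.0002
clock: 6.18
position: [0.5188, -0.0126, 0.0604]
tcp_rot: [0.172, 1.581, -0.126]
wrist_force: [-2.9, 16.6, 11.8]
grip_width: -0.0002
```

The tip is now on the lip and stopped firmly at 16 N, so the jaw is home. I'll lift straight up.

```bash
python3 -m jog '[[[0,-0.05,0.4],[0,0,0],1],[[0,-0.05,0.5],[0,0,0],1]]'; python3 -m jog '[[[0,0,0.5],[0,0,0],1],[[0,0,1],[0,0,0],1],[[0,0,2],[0,0,0],1]]';  python3 -m jog '[[[0,0,3],[0,0,0],1],[[0,0,3],[0,0,0],1],[[-2,-2,2],[0,0,0],1],[[-3,-2,0],[0,0,0],1],[[-3,-2,0],[0,0,0],1],[[-3,-2,0],[0,0,0],1],[[-3,-2,0],[0,0,0],1],[[-3,-2,0],[0,0,0],1],[[0,0,0],[0,0,0],1]]'; python3 - <<'E'
from bench import r
import cv2,numpy as np
from h import *
for n in("top","scene"):
    p,d=r.snapshot(n);c=r.get_calibration(n);np.savez(f"pics/{n}4.npz",p=p,d=d,**c)
    a=(145,145,295,222) if n=="top" else (200,130,350,240)
    cv2.imwrite(f"pics/{n}4.png",cv2.resize(p[a[1]:a[3],a[0]:a[2],::-1],None,fx=5,fy=5,interpolation=0))
    if n=="top":
        cv2.imwrite("pics/top4full.png",p[...,::-1])
        x0,y0,x1,y1=a
        m=cv2.inRange(cv2.cvtColor(p,cv2.COLOR_RGB2HSV),(100,120,30),(125,255,255));mm=0*m;mm[y0:y1,x0:x1]=m[y0:y1,x0:x1]
        k,l,st,ce=cv2.connectedComponentsWithStats(mm)
        for i in range(1,k):
            if st[i,4]>12:
                z=.095 if st[i,3]>22 else .082
                q=ray(c,ce[i],z)[0];v=q[:2]-[.5061,-.0539];print(st[i],q,np.hypot(*v)-.163)
        q0=np.load("pics/top0.npz")['p']
        print('diff',cv2.absdiff(p,q0).max(2)[120:230,75:215].mean())
print(r.read_state()['position'],r.read_state()['wrist_force'])
E
```

```text
clock: 6.35
position: [0.5191, -0.0121, 0.0702]
tcp_rot: [0.174, 1.581, -0.123]
wrist_force: [0.5, -0.3, -1.2]
grip_width: 0.0001
clock: 6.6
position: [0.5166, -0.0115, 0.1033]
tcp_rot: [0.174, 1.587, -0.123]
wrist_force: [0.1, 0.0, -0.2]
grip_width: 0.0003
clock: 7.35
position: [0.3426, -0.1367, 0.1953]
tcp_rot: [0.164, 1.575, -0.126]
wrist_force: [0.6, -0.0, 0.2]
grip_width: 0.0002
[246 173  10  33 122] [0.52272641 0.03263825 0.095     ] -0.0748790287188484
[269 186   7  16  63] [ 0.51076686 -0.03188021  0.082     ] -0.14049109649303151
diff 5.464675324675325
[ 0.34570063 -0.13489575  0.1957415 ] [ 0.54801388 -0.40063358  0.06669493]
```

View pics/top4full.png

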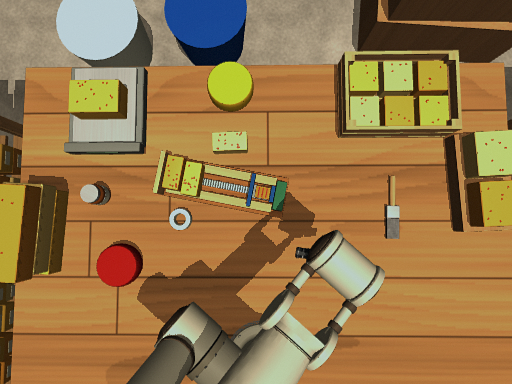

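View pics/scene4.png

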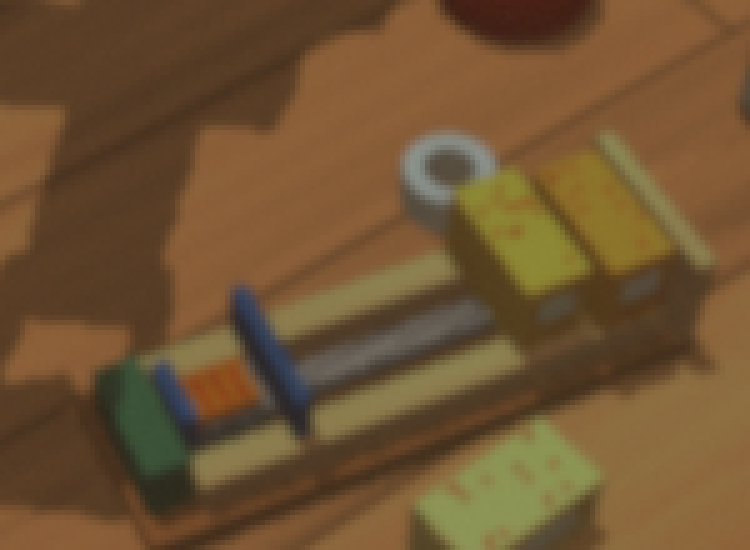

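The jaw sits against the green block: the plate and lip put the pad at y ≈ -0.111, and home is -0.110. The cheeses haven't moved. I'll check the pad height, then hand in.

```bash
python3 - <<'E'
import numpy as np
from h import *
from bench import r
c=dict(np.load("pics/scene4.npz"))
uv=[(x,y) for x in range(240,249,2) for y in range(205,212,2)]
P=depthpt(c,uv,c['d']);print('pad z scene',np.median(P,0))
c=dict(np.load("pics/top4.npz"))
P=depthpt(c,[(x,y) for x in range(257,265) for y in range(190,197)],c['d']);print('top',np.median(P,0))
c=dict(np.load("pics/top0.npz"))
P=depthpt(c,[(x,y) for x in range(228,236) for y in range(184,191)],c['d']);print('top start',np.median(P,0))
r.finish_job()
E
```

```text
pad z scene [ 0.52129961 -0.00068882  0.06796366]
top [0.51379918 0.00253226 0.06849081]
top start [0.53240559 0.09150107 0.06830687]
the job is handed in; nothing more can be done
```

The jaw is home against the green block, the release has sprung back up, and the job is handed in. With the gripper shut, I pressed the release to its stop with about 9–13 N. Holding it down, I slid the jaw back about 95 mm until the fingertip met the lip and the jaw would go no further. I then lifted straight up and moved the arm clear.

- **Jaw:** the last pictures put the pad centre at holder y ≈ -0.111, against -0.110 when home. That agrees within the 2 mm calibration error.
- **Release:** the pad top measured 68 mm high in both camera views, the same as at the start.
- **Forces:** the highest wrist force I read was about 20 N, at the stop. After lifting off, the force was about zero and the robot was touching nothing.
- **Loose things:** in the top view, the cheeses and other items look unmoved. I judged this by eye; an automatic comparison with the first picture gave no clear answer because the arm and its shadow had moved.
- **Off plan:** on the way down the tool drifted about 12 mm in x and tilted slightly while still in free air. I corrected this before touching the pad.

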